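Load the glass strain viewer

ROBOT

A 7-joint arm with a two-finger parallel gripper is mounted at the origin on a cart in front of the work surface, level with it; the furniture and walls round the work are solid. World frame = base frame: x ahead of the robot, y to its left, z up, the work surface at z = 0. Lengths are in m, angles in degrees, forces in N, time in s.
With the tool pointing down it reaches from about 0.425 to 0.875 m from the base axis. Payload 4.7 kg.
Tool frame: the origin (TCP) lies at the very end of the fingers, on their centre line; the grasp point (between the pads) lies 19 mm behind it; z points along the fingers, y is the direction in which the jaws open and shut (so a half turn about z gives the same grasp; the last joint's range is limited). The gripper opens to 87 mm and grips with 3 to 60 N. Pads are 19 mm wide; open, the fingers measure 117 mm over their backs; the gripper's body (75 mm by 190 mm) begins 51 mm behind the grasp point.
Start: joints at [-69.781, 18.392, -4.016, 83.108, 1.295, 78.541, -3.26], TCP at [0.216, 0.613, 0.223] pointing down, gripper open.
Joint ranges: [-163.93, 163.93], [-17.29, 119.83], [-79.2, 71.16], [3.27, 140.29], [-89.18, 269.18], [5.43, 117.66], [-154.24, 154.24]. Speed limits (degrees/s): [147.25, 147.25, 180, 180, 180, 180, 180].

INTERFACE

Orientations are given as [roll, pitch, yaw] about the fixed x, y, z axes, in that order (R = Rz(yaw) Ry(pitch) Rx(roll)).
In Python, from cell import monitor, read_camera, camera_info, env, look_for gives the robot as it stands.
- The arm moves only by the tool servo_tool, never from a script. Its argument "commands" is one flat list of numbers, 6 for each row, row after row: the shift along the tool's x, y, z in mm, then the turn, a rotation vector about the tool's x, y, z in degrees. A call has 1 to 10 rows; each row shifts and turns the commanded pose from where the row before left it, along the tool's axes as they then stand; what a row does not reach is not made up. A row lasts 1/10 s, in which the tool goes at most 50 mm and 8.59 degrees, less where a joint would pass 70% of its speed; a pose out of reach is approached as far as the arm can. A call is refused whole if a number of a shift passes 50 or a number of a turn 8.59, either way. A call with a gripper value outside its range is refused whole. "jaw" is the finger opening in mm, from 0 to 87, set as the call begins (left out, the last holds). The fingers move at their own pace and stop on an object; "newtons" is the grip in N (left out, the last holds). Time passes only in rows, so rows that do not move let the fingers close. It gives the time, the measured TCP pose, the force and the opening at its end, in the units of the state.
- monitor.get_obs(): the state, without advancing time (a new reading comes with each control period).
- read_camera(name): name is "scene" or "top" or "wrist"; returns (picture, depth): 384x512x3 uint8, red, green, blue; 384x512 float32, m along the optical axis (not along the pixel's ray), 0 where there is no reading.
- camera_info(name): a dict with "camera_matrix" (3x3 intrinsics, pixels), "R" (3x3) and "t" (3): a world point X has camera coordinates R X + t; the wrist camera has in their place "T_tool_cam" (4x4, takes a point from camera to tool coordinates, whose origin is the TCP and whose axes are the flange's). Camera axes: x right, y down, z forward; pixel columns grow to the right and rows downward; lengths in m; the calibration is good to about 2 mm. A picture is of the moment at which its call begins: read the wrist's pose just before it. camera_info takes no time and is no camera call.
- env.sign_off(): hands the job in, once; it reports no verdict.
Trained networks look in the newest picture that a camera, given by its name, has taken for a name from the list of things; names that differ only in an ending like _2 or _b are one class to them, and where a whole thing is asked for, a point or a joint stands for the part that bears it (a point fixed in the world has none). Each returns a list of dicts, best first, with "conf" (0 to 1); they miss things now and then, are a little off and sometimes report something else, mostly with a low value. They report only what shows in the picture. A call takes as long as a camera call. They do not tell look-alikes from the thing itself.
- look_for(camera, label): "box" ([left, top, width, height] in pixels, round what is visible of it).
The state is a dict: "time_s": time; "qpos": joint angles; "joint_velocities": joint speeds; "effort": joint torques, N m; "tool_pos": TCP position; "tool_rot": TCP orientation; "force": force on the tool from outside, world axes, zero at the start; "wrist_torque": the same for the moment, N m; "grip_width": finger opening in m.
Only numpy, scipy, OpenCV 4.12 (cv2) and the standard library are available. Lean on these libraries where they do the work, as an engineer would, in place of code of your own. Each camera call takes 0.05 s, during which the arm holds its last target.

TASK

Take the amber and the blue glass sample from the sloping wooden rack and lay each flat on the strain viewer's sliding stage, the amber one in the left bay and the blue one in the right bay, lengthwise along the slide, centred midway between the bay's two stops and over its white window. When both lie there on the pulled-out stage, slide the loaded stage, which has a red knob, fully home under the viewing head so that the samples stay centred, and let go. Leave the wax block, the jar and the matchbox where they stand.

Things in the scene. Friction and masses are not known exactly. Their poses are not given: they have to be found in the camera images.
- amber_sample (a point): Amber (orange) glass block 50 (its x) x 36 (y) x 18 (z) mm, 0.08 kg; its centre. It starts loose on the rack's 35 degree slope, lower end against the ledge: its z is the slope's normal, leaning 35 degrees towards the robot; x points up the slope, away from the robot; y is level. The two samples lie about 100 mm apart side by side, in either order
- blue_sample (a point): Dark blue glass block 50 (its x) x 36 (y) x 18 (z) mm, 0.08 kg; its centre. It starts loose on the rack's 35 degree slope, lower end against the ledge: its z is the slope's normal, leaning 35 degrees towards the robot; x points up the slope, away from the robot; y is level. The two samples lie about 100 mm apart side by side, in either order
- bay_left (a point): Left (+y, amber dot) bay of the stage: centre of its flush white window (30 mm across), on the stage top, 28 mm above the table. x along the slide to the head, y left, z up. Two stops, 30 mm long in y, 7 mm high, have inner faces 33 mm before and beyond it in x: 8 mm free at each end of a sample laid lengthwise. No stops in y. Bays are 90 mm apart
- bay_right (a point): Right (-y, blue dot) bay of the stage: centre of its flush white window (30 mm across), on the stage top, 28 mm above the table. x along the slide to the head, y left, z up. Two stops, 30 mm long in y, 7 mm high, have inner faces 33 mm before and beyond it in x: 8 mm free at each end of a sample laid lengthwise. No stops in y. Bays are 90 mm apart
- knob (a point): Upright red knob on the stage, a round post 18 mm across; its middle, 57 mm above the table. Red from 46 to 68 mm above the table, below it a 14 mm steel stem down to the stage at 28 mm. It stands 80 mm in front of the line of the bays, midway between them; axes as for the bays (x along the slide)
- stage (a joint): Slide of the stage in m: 0 fully out towards the robot (loading position, bays clear of the head), 0.095 fully home against its end stop, bays under the middle of the head. Grows as the stage moves along the bays' x. Friction about 2 N, damping 8 N s/m; stays where it is left. Starts between 0 and 0.012
- viewer: Strain viewer, fixed. Origin: centre of its underside; x along the slide away from the robot, y left. Grey base 200 (x) x 190 (y) mm, side rails 28 mm high. Viewing head: low dark frame on four posts over x = +27 to +89, y = -96 to +96 mm, underside 77 and top 91 mm above the table. At slide 0 the bay line is at x = -37 mm, the knob at x = -117 mm
- rack: Wooden rack, fixed. Origin: centre of its underside; x away from the robot (up the slope), y left. Its board, 110 mm up the slope x 200 mm wide, rises at 35 degrees away from the robot, with a ledge 8 mm high over the slope at the lower end; top edge about 90 mm, lower edge about 22 mm above the table
- wax (a point): bystander, loose, to be left where it stands. Yellow wax block 43 x 64 x 26 mm, between the robot and the work; its centre
- jar (a point): bystander, loose, to be left where it stands. Glass jar with yellow lid, 64 mm across, 92 mm high, left of the rack; its centre
- matches (a point): bystander, loose, to be left where it stands. Matchbox 36 x 53 x 15 mm, beyond the rack; its centre
Things that resemble listed ones, but are neither listed nor needed, are in the scene too. What is meant by the part that bears amber_sample is not green, and is the smaller of those in its own colour.

How it is judged:
By the outcome, as a careful person would: the job done as asked, in the order asked, and still so for the second after the job is handed in, with the robot touching nothing.
It also fails if it takes over 72 s, if anything falls off the work surface, if the arm or the gripper's body presses on something with over 40 N, if the wrist force passes 120 N, or if a joint passes its speed limit or range.

## Working session

There is one attempt and no reset: what is moved stays moved. The work goes in short steps, Python scripts to look and compute and a tool call to move; the robot and the scene stay as the last step left them, time stands still between calls to the robot, and variables do not carry over. Pictures are saved under pics/ and viewed, and the job is handed in when it is done.

Besides the shell and the picture viewer there is one more tool, called after "Request:" as name(argument=value, ...) on one line, values as JSON. servo_tool: Moves the arm, as the interface text tells. Its arguments: {"type":"object","properties":{"commands":{"type":"array","items":{"type":"number"}},"jaw":{"type":"number"},"newtons":{"type":"number"}},"required":["commands"]}

```bash
mkdir -p pics; ls; python3 - <<'E'
from cell import monitor, read_camera, camera_info
import cv2,numpy as np
print(monitor.get_obs())
for n in ["scene","top","wrist"]:
    p,d=read_camera(n); cv2.imwrite(f"pics/{n}0.png",p[:,:,::-1]); np.savez(f"{n}0.npz",p=p,d=d)
    print(n,{k:np.round(v,4).tolist() for k,v in camera_info(n).items() if not isinstance(v,str)})
E
```

```text
pics
{'time_s': 0.0, 'qpos': array([-69.78088473,  18.43908266,  -4.01408379,  83.17590712,
         1.29552439,  78.54092471,  -3.26058715]), 'joint_velocities': array([-0.03574773,  0.01512358,  0.01662879,  0.05276496,  0.081827  ,
        0.06103601,  0.00014159]), 'effort': array([ 2.74487036e-05, -4.91286492e+01, -4.03772732e-01, -3.12525058e+01,
       -6.39067660e-02,  4.32209868e-02,  1.73617427e-04]), 'tool_pos': array([0.21590441, 0.61249771, 0.22145226]), 'tool_rot': array([-1.79889354e+02,  6.79527111e-03,  1.60588807e+02]), 'force': array([-0.67935048,  0.16461015, -0.25528507]), 'wrist_torque': array([-0.01522281,  0.03398221, -0.03336125]), 'grip_width': 0.08692007328503376}
scene {'camera_matrix': [[475.8729, 0.0, 253.4178], [0.0, 475.8729, 196.7321], [0.0, 0.0, 1.0]], 'R': [[0.9099, 0.4145, 0.013], [0.2079, -0.4286, -0.8792], [-0.3589, 0.8028, -0.4762]], 't': [-0.6062, 0.0448, 1.4843]}
top {'camera_matrix': [[363.2114, 0.0, 256.1628], [0.0, 363.2114, 189.5171], [0.0, 0.0, 1.0]], 'R': [[0.0234, -0.9997, -0.0082], [-0.9948, -0.0224, -0.0995], [0.0993, 0.0105, -0.995]], 't': [0.1992, 0.5698, 0.9142]}
wrist {'camera_matrix': [[282.6667, 0.0, 254.2089], [0.0, 282.6667, 192.4244], [0.0, 0.0, 1.0]], 'T_tool_cam': [[-0.0008, -0.9525, -0.3044, 0.0848], [1.0, -0.0008, -0.0002, -0.0001], [-0.0, -0.3044, 0.9525, -0.1623], [0.0, 0.0, 0.0, 1.0]]}
```

View pics/scene0.png

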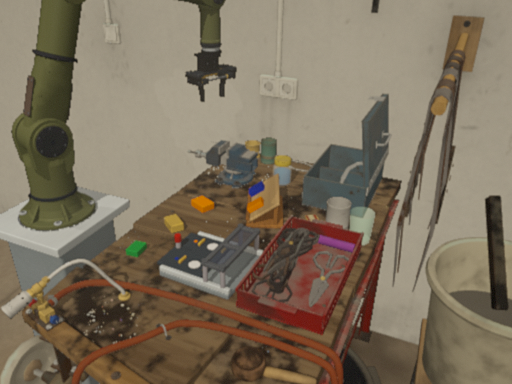

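View pics/top0.png

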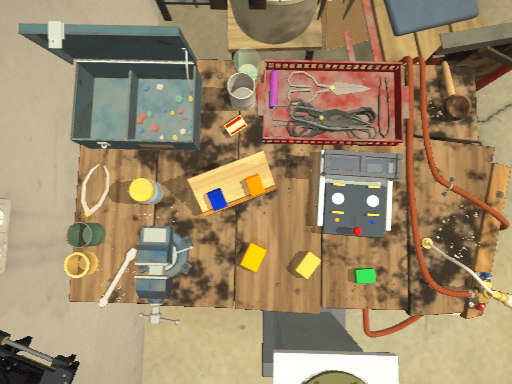

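View pics/wrist0.png

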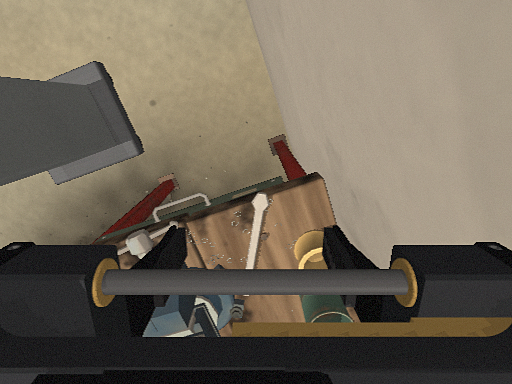

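The top view shows the rack with blue at (217,199) and amber at (255,185). The stage windows are at (339,199) and (373,199), and the knob is at (358,231). The larger orange block at (253,257) on the table is a decoy. Next I'll measure positions.

```bash
cat > h.py <<'E'
import numpy as np,cv2
from scipy.spatial.transform import Rotation as Ro
from cell import monitor, read_camera, camera_info, env, look_for
def pose():
    o=monitor.get_obs(); T=np.eye(4); T[:3,:3]=Ro.from_euler('xyz',o['tool_rot'],degrees=True).as_matrix(); T[:3,3]=o['tool_pos']; return T,o
def cloud(name,d,T=None):
    ci=camera_info(name);K=ci['camera_matrix'];v,u=np.mgrid[:d.shape[0],:d.shape[1]]
    P=np.stack([(u-K[0,2])/K[0,0]*d,(v-K[1,2])/K[1,1]*d,d],-1)
    if name=='wrist':
        M=T@ci['T_tool_cam']; return P@M[:3,:3].T+M[:3,3]
    return (P-ci['t'])@ci['R']
def snap(name,tag):
    T,o=pose();p,d=read_camera(name);cv2.imwrite(f"pics/{tag}.png",p[:,:,::-1]);np.savez(f"{tag}.npz",p=p,d=d,T=T);return p,d,T
def masks(p):
    h=cv2.cvtColor(p,cv2.COLOR_RGB2HSV);H,S,V=[h[...,i].astype(int) for i in range(3)]
    return dict(orange=(H>=10)&(H<=22)&(S>200)&(V>150),blue=(H>105)&(H<130)&(S>180)&(V>60),red=((H<5)|(H>175))&(S>180)&(V>120),white=(S<40)&(V>200))
def comps(m,C,mn=8):
    n,l,s,c=cv2.connectedComponentsWithStats(m.astype(np.uint8))
    for i in range(1,n):
        if s[i,4]>=mn:
            X=C[(l==i)];X=X[np.isfinite(X).all(1)]
            yield c[i],s[i,4],X
E
python3 - <<'E'
from h import *
for n in ['top','scene']:
    z=np.load(n+'0.npz');p,d=z['p'],z['d'];C=cloud(n,d)
    for k,m in masks(p).items():
        for c,a,X in comps(m&(d>0)&(C[...,0]>.3)&(C[...,0]<.9)&(abs(C[...,1])<.6)&(C[...,2]<.3)&(C[...,2]>0),C,6):
            print(n,k,c.round(),a,np.median(X,0).round(4),X.min(0).round(3),X.max(0).round(3))
E
```

```text
top orange [254. 185.] 284 [0.5734 0.2172 0.0622] [0.546 0.192 0.033] [0.601 0.241 0.076]
top orange [336. 220.] 6 [0.491  0.0036 0.028 ] [ 0.488 -0.     0.025] [0.494 0.008 0.032]
top orange [256. 244.] 8 [0.4233 0.2106 0.0225] [0.42  0.202 0.02 ] [0.427 0.22  0.024]
top orange [243. 259.] 12 [0.3849 0.2431 0.0221] [0.373 0.237 0.   ] [0.399 0.25  0.025]
top blue [216. 199.] 251 [0.5357 0.311  0.0634] [0.511 0.29  0.046] [0.563 0.332 0.077]
top blue [372. 222.] 10 [ 0.488  -0.0873  0.0285] [ 0.485 -0.09   0.025] [ 0.491 -0.083  0.031]
top red [233. 122.] 28 [0.7477 0.2789 0.0149] [0.736 0.263 0.012] [0.761 0.297 0.019]
top red [242. 127.] 6 [0.735  0.2556 0.0156] [0.731 0.249 0.013] [0.74  0.262 0.018]
top red [293. 143.] 7 [0.6948 0.1165 0.0085] [0.695 0.109 0.005] [0.696 0.124 0.011]
top red [340. 144.] 7 [ 0.6946 -0.0093  0.0099] [ 0.694 -0.017  0.006] [ 0.696 -0.002  0.012]
top red [387. 145.] 7 [ 0.6954 -0.1363  0.0067] [ 0.695 -0.144  0.005] [ 0.696 -0.128  0.009]
top red [357. 230.] 42 [ 0.4667 -0.0385  0.0665] [ 0.459 -0.048  0.047] [ 0.474 -0.033  0.07 ]
top white [153.  61
[... 1758 characters left out ...]
2 -0.398  0.08 ] [ 0.32  -0.389  0.086]
scene orange [202. 204.] 261 [0.3961 0.2043 0.0229] [0.352 0.179 0.004] [0.427 0.244 0.029]
scene orange [255. 205.] 161 [0.5766 0.203  0.0598] [0.537 0.188 0.037] [0.6   0.249 0.08 ]
scene blue [256. 189.] 66 [0.5374 0.2948 0.0593] [0.519 0.283 0.045] [0.561 0.316 0.077]
scene red [177. 237.] 43 [ 0.4665 -0.0475  0.0639] [ 0.458 -0.052  0.051] [ 0.474 -0.039  0.073]
scene red [278. 308.] 6 [ 0.8033 -0.1773  0.0531] [ 0.798 -0.179  0.052] [ 0.81  -0.176  0.055]
scene white [212. 246.] 19 [ 0.5442 -0.0011  0.0294] [ 0.537 -0.012  0.027] [0.551 0.007 0.034]
scene white [194. 264.] 28 [ 0.5414 -0.0899  0.0303] [ 0.529 -0.102  0.027] [ 0.553 -0.082  0.032]
```

```bash
cat >> h.py <<'E'
def down(yaw): return Ro.from_euler('xyz',[180,0,yaw],degrees=True).as_matrix()
def rackR(yaw,tilt=35):
    a,t=np.radians(yaw),np.radians(tilt);xr=np.array([np.cos(a),np.sin(a),0]);Z=np.array([0,0,1.])
    n=-np.sin(t)*xr+np.cos(t)*Z; x=-(np.cos(t)*xr+np.sin(t)*Z); z=-n
    return np.stack([x,np.cross(z,x),z],1)
def plan(pt,R,n,T=None,dec=1):
    if T is None: T,_=pose()
    w=Ro.from_matrix(T[:3,:3].T@R).as_rotvec(degrees=True)
    Rc=T[:3,:3].copy();pc=T[:3,3].copy();out=[]
    for i in range(n):
        tgt=T[:3,3]+(np.array(pt)-T[:3,3])*(i+1)/n
        s=np.round(Rc.T@(tgt-pc)*1000,dec);ww=np.round(w/n,2)
        pc=pc+Rc@s/1000;Rc=Rc@Ro.from_rotvec(ww,degrees=True).as_matrix();out.append(np.r_[s,ww])
    print("end err mm",((pc-pt)*1000).round(2),"max",np.abs(out).max(0))
    for k in range(0,n,10): print("[["+", ".join(f"{v:g}" for r in out[k:k+10] for v in r)+"]]")
E
python3 - <<'E'
from h import *
R=rackR(22); mid=np.array([.5546,.264,.063]); n=-R[:,2]
plan(mid+n*.10,R,20,dec=0)
E
```

```text
end err mm [ 0.44 -0.17 -0.34] max [20.   23.    8.    0.64  1.67  2.  ]
[[-20, -13, 4, -0.64, -1.67, -2, -19, -13, 4, -0.64, -1.67, -2, -18, -14, 5, -0.64, -1.67, -2, -18, -15, 5, -0.64, -1.67, -2, -17, -16, 5, -0.64, -1.67, -2, -16, -16, 6, -0.64, -1.67, -2, -16, -16, 6, -0.64, -1.67, -2, -15, -18, 6, -0.64, -1.67, -2, -14, -18, 7, -0.64, -1.67, -2, -13, -18, 6, -0.64, -1.67, -2]]
[[-13, -19, 7, -0.64, -1.67, -2, -11, -20, 7, -0.64, -1.67, -2, -11, -20, 7, -0.64, -1.67, -2, -9, -20, 7, -0.64, -1.67, -2, -9, -21, 7, -0.64, -1.67, -2, -8, -21, 7, -0.64, -1.67, -2, -7, -22, 8, -0.64, -1.67, -2, -6, -21, 7, -0.64, -1.67, -2, -5, -22, 7, -0.64, -1.67, -2, -4, -23, 7, -0.64, -1.67, -2]]
```

Request:
servo_tool(commands=[-20,-13,4,-0.64,-1.67,-2,-19,-13,4,-0.64,-1.67,-2,-18,-14,5,-0.64,-1.67,-2,-18,-15,5,-0.64,-1.67,-2,-17,-16,5,-0.64,-1.67,-2,-16,-16,6,-0.64,-1.67,-2,-16,-16,6,-0.64,-1.67,-2,-15,-18,6,-0.64,-1.67,-2,-14,-18,7,-0.64,-1.67,-2,-13,-18,6,-0.64,-1.67,-2], jaw=55)

```text
time_s: 1.15
tool_pos: [0.3589, 0.4271, 0.1836]
tool_rot: [176.6, 17.5, -179.7]
force: [1.1, 0.1, -0.4]
grip_width: 0.0549
```

Request:
servo_tool(commands=[-13,-19,7,-0.64,-1.67,-2,-11,-20,7,-0.64,-1.67,-2,-11,-20,7,-0.64,-1.67,-2,-9,-20,7,-0.64,-1.67,-2,-9,-21,7,-0.64,-1.67,-2,-8,-21,7,-0.64,-1.67,-2,-7,-22,8,-0.64,-1.67,-2,-6,-21,7,-0.64,-1.67,-2,-5,-22,7,-0.64,-1.67,-2,-4,-23,7,-0.64,-1.67,-2])

```text
time_s: 2.15
tool_pos: [0.5022, 0.2421, 0.1448]
tool_rot: [179.8, 35.1, -158.1]
force: [0.6, 0.4, -0.7]
grip_width: 0.0551
```

Request:
servo_tool(commands=[0,0,0,0,0,0,0,0,0,0,0,0,0,0,0,0,0,0])

```text
time_s: 2.45
tool_pos: [0.5018, 0.244, 0.1455]
tool_rot: [179.8, 35.0, -158.1]
force: [0.3, -0.3, 0.5]
grip_width: 0.0549
```

```bash
python3 - <<'E'
from h import *
p,d,T=snap('wrist','w1');C=cloud('wrist',d,T)
T,o=pose();print(o['time_s'],o['tool_pos'],o['tool_rot'],o['qpos'].round(1),o['force'])
print(T[:3,:3].T@rackR(22))
for k,m in masks(p).items():
  for c,a,X in comps(m&(d>0.1)&(C[...,2]<.1),C,40):
    print(k,c.round(),a,np.median(X,0).round(4),X.min(0).round(3),X.max(0).round(3))
E
```

```text
2.5 [0.50179049 0.24415589 0.14551804] [ 179.77408593   35.05487662 -158.07880458] [-52.5 -13.5  18.2 132.9  23.7  27.2  60.4] [-0.53585308 -0.76038055 -0.67336297]
[[ 9.99998907e-01  1.12590470e-03  9.58221695e-04]
 [-1.12287735e-03  9.99994396e-01 -3.15404091e-03]
 [-9.61767474e-04  3.15296150e-03  9.99994567e-01]]
orange [203. 162.] 57 [0.5525 0.2119 0.0431] [0.545 0.2   0.039] [0.56  0.225 0.048]
blue [304. 185.] 1859 [0.5299 0.3074 0.0597] [0.508 0.286 0.037] [0.559 0.331 0.076]
red [113. 199.] 62 [0.6944 0.1248 0.0137] [0.693 0.115 0.006] [0.696 0.136 0.02 ]
red [127. 200.] 44 [0.6941 0.1414 0.011 ] [0.693 0.136 0.005] [0.696 0.147 0.02 ]
red [ 32. 214.] 66 [0.6931 0.052  0.0559] [0.692 0.037 0.052] [0.695 0.065 0.058]
red [ 57. 216.] 64 [0.6928 0.0757 0.0532] [0.692 0.067 0.048] [0.695 0.084 0.058]
red [111. 226.] 115 [0.693  0.1347 0.0533] [0.691 0.117 0.048] [0.695 0.148 0.058]
red [136. 231.] 45 [0.693  0.1622 0.054 ] [0.691 0.156 0.048] [0.694 0.173 0.058]
white [  7. 109.] 652 [0.5697 0.0446 0.0278] [0.521 0.026 0.013] [0.617 0.051 0.029]
white [497. 112.] 65 [0.4095 0.4166 0.0427] [0.401 0.413 0.042] [0.418 0.42  0.044]
white [424. 220.] 747 [0.5359 0.4683 0.0588] [0.522 0.461 0.043] [0.561 0.486 0.07 ]
white [460. 219.] 101 [0.5498 0.61   0.0038] [0.521 0.484 0.001] [0.58  0.622 0.07 ]
white [485. 228.] 117 [0.5773 0.6706 0.0062] [0.547 0.655 0.001] [0.607 0.693 0.008]
```

View pics/w1.png

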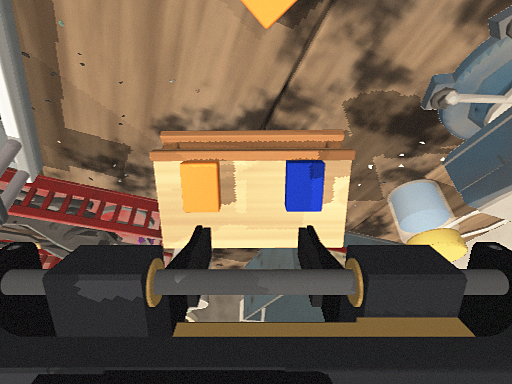

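```bash
python3 - <<'E'
from h import *
z=np.load('w1.npz');p,d,T=z['p'],z['d'],z['T'];C=cloud('wrist',d,T)
sel=(d>.1)
P=(C-T[:3,3])@T[:3,:3]*1000 # tool frame mm
v,u=np.mgrid[:384,:512]
b=sel&(v>165)&(v<240)&(u>225)&(u<280)
A=P[b];print("board z plane");c,*_=np.linalg.lstsq(np.c_[A[:,:2],np.ones(len(A))],A[:,2],rcond=None);print(c,np.degrees(np.arctan(c[:2])))
h=c[0]*P[...,0]+c[1]*P[...,1]+c[2]-P[...,2]
for nm,(u0,u1) in dict(amber=(172,228),blue=(278,332)).items():
    m=sel&(v>158)&(v<220)&(u>u0)&(u<u1)&(h>14)&(h<23)
    Q=P[m]; r=cv2.minAreaRect(Q[:,:2].astype(np.float32))
    print(nm,m.sum(),np.median(h[m]),'rect(tool mm)',r,'rng',np.percentile(Q,[1,99],axis=0).round(1).tolist(),'world',(T[:3,:3]@(np.r_[r[0],np.median(Q[:,2])]/1000)+T[:3,3]).round(4))
E
```

```text
board z plane
[-2.52524677e-03 -4.04470761e-04  1.16661446e+02] [-0.14468567 -0.02317447]
amber 1836 17.93140258816546 rect(tool mm) ((5.639181137084961, -52.6021728515625), (36.1883430480957, 49.7882194519043), 89.66932678222656) rng [[-18.2, -69.9, 97.3], [30.1, -34.7, 101.7]] world [0.5697 0.215  0.0612]
blue 1849 17.904751742055467 rect(tool mm) ((5.963001251220703, 49.332313537597656), (36.241943359375, 50.04119873046875), 89.39398956298828) rng [[-18.4, 31.5, 97.2], [30.6, 66.6, 101.0]] world [0.5312 0.3094 0.0614]
```

Request:
servo_tool(commands=[1.1,-10.5,10,0,0,0,1.1,-10.5,15,0,0,0,1.1,-10.5,15,0,0,0,1.1,-10.5,15,0,0,0,1.2,-10.6,15,0,0,0,0,0,13,0,0,0,0,0,12,0,0,0,0,0,10,0,0,0,0,0,8,0,0,0,0,0,0,0,0,0], jaw=55)

```text
time_s: 3.5
tool_pos: [0.5771, 0.2181, 0.0482]
tool_rot: [179.8, 34.9, -158.0]
force: [-0.6, 0.2, -0.3]
grip_width: 0.0551
```

Request:
servo_tool(commands=[0,0,0,0,0,0,0,0,0,0,0,0])

```text
time_s: 3.7
tool_pos: [0.5775, 0.2174, 0.0496]
tool_rot: [179.8, 35.1, -158.1]
force: [-0.1, -0.0, -0.3]
grip_width: 0.0548
```

```bash
python3 - <<'E'
from h import *
p,d,T=snap('wrist','w2')
z=np.load('w1.npz');T0=z['T'];print((T0[:3,:3].T@(T[:3,3]-T0[:3,3])*1000).round(1)); o=pose()[1];print(o['force'],o['qpos'].round(1))
E
```

```text
[  5.7 -53.4 112.9]
[-7.36499696e-01  3.17828511e-04  6.18026398e-01] [-54.    5.2  31.6 130.9 -12.3   9.8 100.1]
```

View pics/w2.png

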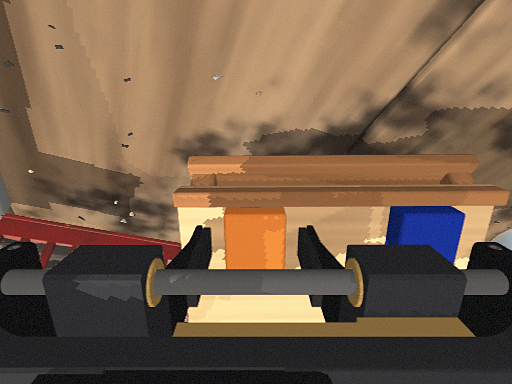

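Amber sits between the fingers at about (255,240), so I'll close the jaws.

Request:
servo_tool(commands=[0,0,0,0,0,0,0,0,0,0,0,0,0,0,0,0,0,0,0,0,0,0,0,0,0,0,0,0,0,0,0,0,0,0,0,0], jaw=20, newtons=25)

```text
time_s: 4.35
tool_pos: [0.5775, 0.2171, 0.0493]
tool_rot: [179.8, 35.0, -158.2]
force: [-3.8, -1.7, 3.3]
grip_width: 0.0361
```

Request:
servo_tool(commands=[0,0,-6,0,0,0,0,0,-12,0,0,0,0,0,-20,0,0,0,0,0,-25,0,0,0,0,0,-25,0,0,0,0,0,-20,0,0,0,0,0,0,0,0,0,0,0,0,0,0,0])

```text
time_s: 5.15
tool_pos: [0.5201, 0.1934, 0.1374]
tool_rot: [179.7, 35.0, -158.2]
force: [-0.1, 0.6, -1.1]
grip_width: 0.0357
```

```bash
python3 - <<'E'
from h import *
p,d,T=snap('wrist','w3');C=cloud('wrist',d,T)
o=pose()[1];print(o['force'],o['qpos'].round(1),o['tool_pos'],o['tool_rot'],o['grip_width'])
P=(C-T[:3,3])@T[:3,:3]*1000
for k,m in masks(p).items():
  for c,a,X in comps(m&(d>0.1)&(C[...,2]<.4),P,60):
    print(k,c.round(),a,np.median(X,0).round(1),X.min(0).round(1),X.max(0).round(1))
E
```

```text
[-0.32905878 -0.51263265 -1.11287031] [-57.  -15.4  30.2 134.2  22.3  25.6  69.3] [0.51992264 0.19324205 0.13664481] [ 179.77980404   34.95948638 -158.18882209] 0.035746423189779046
orange [265. 211.] 157 [24.1  6.4 -5.8] [ 15.5  -9.2 -15. ] [24.9 17.2  0.4]
blue [359. 193.] 2031 [  2.3 100.   93.5] [-24.1  84.5  91.1] [ 25.  119.5 108.6]
red [ 23. 178.] 130 [   3.2 -262.6  147.9] [  -4.  -271.2  140. ] [  10.1 -251.3  155.8]
red [118. 197.] 88 [ -27.8 -170.2  170.2] [ -35.2 -181.6  163.6] [ -19.7 -154.   176.7]
red [159. 205.] 160 [ -41.6 -123.7  181.7] [ -49.9 -141.6  172.8] [ -33.1 -104.2  189.4]
red [102. 224.] 157 [ -47.4 -173.   135. ] [ -57.1 -195.2  126.6] [ -41.5 -152.6  141.9]
red [152. 231.] 164 [ -63.8 -122.9  147.5] [ -71.2 -144.1  138.7] [ -54.4 -105.1  156.2]
red [ 75. 299.] 66 [-1333.5 -1362.3  1633.9] [-1352.2 -1390.7  1593.8] [-1311.1 -1327.   1664.1]
red [ 66. 314.] 79 [-604.8 -643.   631.3] [-626.  -674.4  606.8] [-582.8 -614.8  654.9]
red [ 66. 333.] 71 [-1473.9 -1339.3  1444.2] [-1498.6 -1373.8  1421.1] [-1454.5 -1311.3  1470. ]
white [62. 67.] 2387 [ 109.9 -136.9   56.5] [  45.9 -188.2   32.3] [ 146.2 -114.3  116.4]
white [ 9. 84.] 548 [  97.7 -182.4   64.1] [  88.6 -197.6   55.1] [ 109.9 -173.7   71.2]
white [ 10. 159.] 63 [  28.1 -257.1  130.1] [  24.3 -266.5  125. ] [  34.3 -242.7  133.7]
white [ 71. 170.] 96 [  17.5 -187.3  120.5] [   8.5 -196.3  109.9] [  32.9 -175.4  126.7]
white [471. 222.] 1289 [-46.9 249.3 138.6] [-86.  233.4 122.8] [-24.2 378.2 225.4]
white [234. 310.] 64 [-241.4  -33.5  220.3] [-248.1  -50.   189.4] [-204.8  -20.4  228.3]
```

View pics/w3.png

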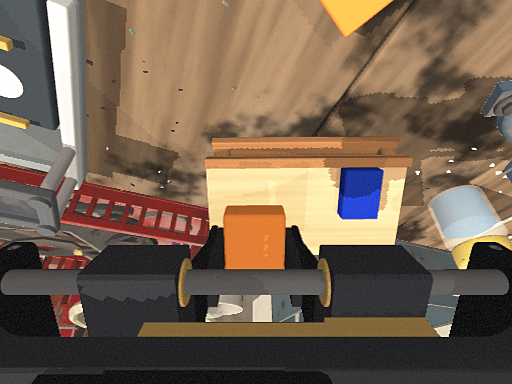

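```bash
python3 - <<'E'
from h import *
plan(np.array([.535,-.045,.20]),down(176.5),14,dec=0)
E
```

```text
end err mm [ 0.3  -0.43  0.08] max [ 2.   17.    7.    0.57  2.45  1.76]
[[2, -16, -7, 0.57, 2.45, 1.76, 1, -16, -6, 0.57, 2.45, 1.76, 2, -17, -7, 0.57, 2.45, 1.76, 1, -16, -6, 0.57, 2.45, 1.76, 1, -17, -6, 0.57, 2.45, 1.76, 0, -17, -6, 0.57, 2.45, 1.76, 0, -16, -5, 0.57, 2.45, 1.76, 0, -17, -6, 0.57, 2.45, 1.76, 0, -17, -5, 0.57, 2.45, 1.76, -0, -17, -5, 0.57, 2.45, 1.76]]
[[-1, -17, -5, 0.57, 2.45, 1.76, -1, -17, -5, 0.57, 2.45, 1.76, -2, -17, -4, 0.57, 2.45, 1.76, -2, -17, -5, 0.57, 2.45, 1.76]]
```

Request:
servo_tool(commands=[2,-16,-7,0.57,2.45,1.76,1,-16,-6,0.57,2.45,1.76,2,-17,-7,0.57,2.45,1.76,1,-16,-6,0.57,2.45,1.76,1,-17,-6,0.57,2.45,1.76,0,-17,-6,0.57,2.45,1.76,0,-16,-5,0.57,2.45,1.76,0,-17,-6,0.57,2.45,1.76,0,-17,-5,0.57,2.45,1.76,0,-17,-5,0.57,2.45,1.76])

```text
time_s: 6.2
tool_pos: [0.5307, 0.0224, 0.1819]
tool_rot: [178.4, 9.8, -176.7]
force: [0.4, -0.4, -0.7]
grip_width: 0.036
```

Request:
servo_tool(commands=[-1,-17,-5,0.57,2.45,1.76,-1,-17,-5,0.57,2.45,1.76,-2,-17,-4,0.57,2.45,1.76,-2,-17,-5,0.57,2.45,1.76,0,0,0,0,0,0,0,0,0,0,0,0])

```text
time_s: 6.8
tool_pos: [0.5355, -0.0453, 0.1997]
tool_rot: [-179.9, 0.0, 176.4]
force: [0.7, -0.0, -1.3]
grip_width: 0.036
```

```bash
python3 - <<'E'
from h import *
p,d,T=snap('wrist','w4');C=cloud('wrist',d,T)
o=pose()[1];print(o['force'],o['qpos'].round(1),o['tool_pos'],o['tool_rot'],o['grip_width'])
for k,m in masks(p).items():
  for c,a,X in comps(m&(d>0.1)&(C[...,2]<.4),C,40):
    print(k,c.round(),a,np.median(X,0).round(4),((X.min(0)+X.max(0))/2).round(4),X.min(0).round(3),X.max(0).round(3))
E
```

```text
[-0.57331194  0.11135384 -0.4233179 ] [-49.7   7.   56.  102.7  -6.   73.4  94.3] [ 0.53517433 -0.0445741   0.19978332] [-1.79949815e+02  3.91347933e-02  1.76496730e+02] 0.03553607300525632
orange [243. 210.] 135 [ 0.5112 -0.0506  0.2024] [ 0.5152 -0.0471  0.2058] [ 0.51  -0.062  0.197] [ 0.52  -0.032  0.214]
blue [217. 138.] 53 [ 0.4879 -0.0861  0.0284] [ 0.4881 -0.0856  0.0284] [ 0.483 -0.09   0.027] [ 0.493 -0.081  0.03 ]
red [255. 116.] 230 [ 0.4648 -0.04    0.068 ] [ 0.465  -0.0399  0.049 ] [ 0.457 -0.048  0.028] [ 0.473 -0.031  0.07 ]
white [60. 89.] 54 [ 0.4241 -0.2455  0.0412] [ 0.4245 -0.2457  0.0418] [ 0.417 -0.252  0.029] [ 0.432 -0.239  0.054]
white [326. 174.] 1148 [0.5407 0.0433 0.0278] [0.5405 0.0227 0.0214] [ 0.476 -0.007  0.012] [0.605 0.053 0.03 ]
white [184. 173.] 1003 [ 0.5272 -0.131   0.0279] [ 0.5387 -0.1356  0.0142] [ 0.467 -0.149 -0.002] [ 0.61  -0.122  0.03 ]
white [293. 182.] 472 [0.547  0.0012 0.0284] [0.547  0.0012 0.0288] [ 0.532 -0.014  0.026] [0.562 0.016 0.031]
white [220. 183.] 470 [ 0.5427 -0.0886  0.0284] [ 0.5429 -0.0887  0.0285] [ 0.529 -0.104  0.026] [ 0.557 -0.073  0.031]
white [213. 216.] 60 [ 0.5917 -0.1042  0.014 ] [ 0.5912 -0.1027  0.0139] [ 0.588 -0.114  0.012] [ 0.595 -0.092  0.015]
```

View pics/w4.png

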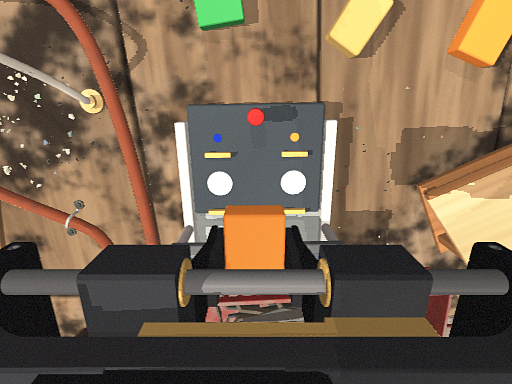

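```bash
python3 - <<'E'
from h import *
plan(np.array([.547,.0012,.060]),down(177.3),9)
E
```

```text
end err mm [-0.    0.02 -0.02] max [1.10e+00 5.20e+00 1.56e+01 1.00e-02 0.00e+00 9.00e-02]
[[-1, 5.2, 15.5, -0.01, 0, -0.09, -1, 5.1, 15.6, -0.01, 0, -0.09, -1, 5.2, 15.5, -0.01, 0, -0.09, -1, 5.2, 15.5, -0.01, 0, -0.09, -1, 5.1, 15.5, -0.01, 0, -0.09, -1.1, 5.2, 15.6, -0.01, 0, -0.09, -1, 5.1, 15.5, -0.01, 0, -0.09, -1, 5.1, 15.5, -0.01, 0, -0.09, -1.1, 5.2, 15.6, -0.01, 0, -0.09]]
```

Request:
servo_tool(commands=[-1,5.2,15.5,0,0,-0.09,-1,5.1,15.6,0,0,-0.09,-1,5.2,15.5,0,0,-0.09,-1,5.2,15.5,0,0,-0.09,-1,5.1,15.5,0,0,-0.09,-1.1,5.2,15.6,0,0,-0.09,-1,5.1,15.5,0,0,-0.09,-1,5.1,15.5,0,0,-0.09,-1.1,5.2,15.6,0,0,-0.09,0,0,0,0,0,0])

```text
time_s: 7.85
tool_pos: [0.5459, 0.0016, 0.0586]
tool_rot: [-179.9, -0.1, 177.3]
force: [-0.0, 0.2, -0.7]
grip_width: 0.0356
```

Request:
servo_tool(commands=[0,0,10,0,0,0,0,0,6,0,0,0,0,0,4,0,0,0,0,0,2,0,0,0,0,0,2,0,0,0,0,0,1.5,0,0,0,0,0,0,0,0,0,0,0,0,0,0,0])

```text
time_s: 8.65
tool_pos: [0.5477, 0.0007, 0.0358]
tool_rot: [180.0, 0.1, 177.3]
force: [0.4, 0.1, -0.7]
grip_width: 0.0359
```

```bash
python3 - <<'E'
from h import *
p,d,T=snap('wrist','w5')
o=pose()[1];print(o['force'],o['tool_pos'],o['tool_rot'],o['grip_width'])
E
```

```text
[ 0.23663875  0.15291642 -0.33332683] [0.54765988 0.00064029 0.03579935] [1.79989406e+02 1.11827964e-01 1.77265795e+02] 0.03583310326862102
```

View pics/w5.png

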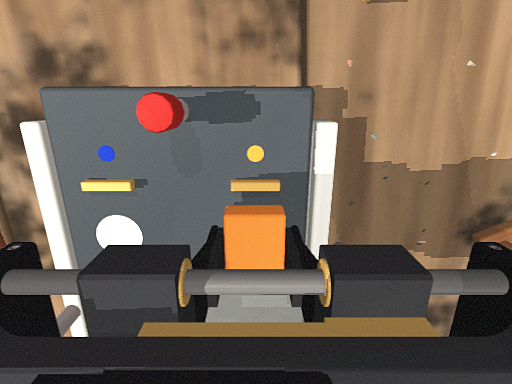

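```bash
python3 - <<'E'
from h import *
z=np.load('w5.npz');p,d,T=z['p'],z['d'],z['T'];C=cloud('wrist',d,T)
P=(C-T[:3,3])@T[:3,:3]*1000
v,u=np.mgrid[:384,:512]
h=cv2.cvtColor(p,cv2.COLOR_RGB2HSV)
def st(n,m): 
    Q=P[m&(d>0)]; print(n,m.sum(),np.median(Q,0).round(1),np.percentile(Q,[2,98],axis=0).round(1).tolist())
st('amber',(v>200)&(v<245)&(u>222)&(u<288)&(h[...,1]>180)&(h[...,2]>120))
st('amber top row',(v>200)&(v<210)&(u>230)&(u<280)&(h[...,1]>180)&(h[...,2]>120))
st('stop',(v>178)&(v<194)&(u>225)&(u<285)&(h[...,1]>100)&(h[...,2]>120))
st('stopR',(v>178)&(v<194)&(u>75)&(u<140)&(h[...,1]>100)&(h[...,2]>120))
st('dot',(v>145)&(v<163)&(u>240)&(u<268)&(h[...,1]>150)&(h[...,2]>120))
st('stage',(v>160)&(v<175)&(u>230)&(u<285))
st('winR',(v>205)&(v<260)&(u>90)&(u<150)&(h[...,1]<40)&(h[...,2]>200))
w=(v>205)&(v<260)&(u>90)&(u<150)&(h[...,1]<40)&(h[...,2]>200)
for r in range(184,250,6):
    print(r,P[r,250].round(1),h[r,250])
E
```

```text
amber 2410 [ 18.   -0.1 -13.8] [[6.0, -16.9, -15.2], [24.6, 17.0, 0.1]]
amber top row 229 [24.3  1.7 -2. ] [[23.9, -13.6, -5.8], [24.8, 14.6, 2.3]]
stop 539 [37.4  0.5  0.9] [[34.1, -13.8, -0.5], [39.6, 14.6, 5.2]]
stopR 579 [ 37.4 -88.1   1. ] [[34.0, -103.6, -0.4], [39.7, -74.3, 6.3]]
dot 219 [55.5  0.5  7.3] [[50.8, -4.1, 6.0], [59.8, 5.1, 8.5]]
stage 756 [46.5  1.7  7.6] [[42.4, -13.7, 6.3], [50.7, 17.8, 9.0]]
winR 1173 [  3.5 -89.7   7.4] [[-5.7, -103.6, 6.2], [14.5, -75.7, 8.6]]
184 [37.8 -2.5  1.4] [ 20 145 236]
190 [34.4 -2.5  0.2] [ 19 156 247]
196 [28.3 -2.7  7. ] [100  22  69]
202 [23.8 -2.7  8.4] [94 26 80]
208 [24.6 -2.5 -4.3] [ 12 195 187]
214 [ 24.3  -2.4 -13.2] [ 12 199 215]
220 [ 20.8  -2.4 -13.6] [ 15 187 250]
226 [ 17.4  -2.4 -14.3] [ 15 186 250]
232 [ 13.3  -2.5 -13.5] [ 14 188 250]
238 [  9.7  -2.5 -14.1] [ 15 187 251]
244 [  5.7  -2.5 -13.9] [ 14 192 249]
```

Request:
servo_tool(commands=[1.2,0.4,1,0,0,0,0,0,1,0,0,0,0,0,0.7,0,0,0,0,0,0.5,0,0,0,0,0,0,0,0,0,0,0,0,0,0,0])

```text
time_s: 9.3
tool_pos: [0.5464, 0.001, 0.0324]
tool_rot: [180.0, 0.1, 177.3]
force: [0.2, -0.7, -0.9]
grip_width: 0.0357
```

```bash
cat > chk.py <<'E'
from h import *
p,d,T=snap('wrist','w6');o=pose()[1];print(o['force'],o['tool_pos'],o['tool_rot'],o['grip_width'])
C=cloud('wrist',d,T)
P=(C-T[:3,3])@T[:3,:3]*1000
v,u=np.mgrid[:384,:512]
h=cv2.cvtColor(p,cv2.COLOR_RGB2HSV)
for r in range(184,250,4):
    print(r,P[r,250].round(1),h[r,250])
E
python3 chk.py
```

```text
[-0.50085216 -0.37611063 -0.8453912 ] [0.5463896  0.00107185 0.03246024] [1.79997063e+02 9.79820460e-02 1.77265433e+02] 0.03567757041287602
184 [38.1 -2.5  0.5] [ 18 155 161]
188 [36.6 -2.5 -2.9] [ 21 143 239]
192 [34.  -2.5 -2.5] [ 19 143 237]
196 [28.9 -2.6  5.4] [90 26 69]
200 [26.7 -2.6  4. ] [99 40 82]
204 [23.7 -2.7  5. ] [103  52  79]
208 [24.  -2.5 -2.8] [ 12 203 186]
212 [ 24.5  -2.4 -10.5] [ 13 198 183]
216 [ 23.3  -2.4 -13.8] [ 14 192 244]
220 [ 20.9  -2.4 -13.8] [ 15 191 250]
224 [ 19.   -2.4 -15. ] [ 15 189 250]
228 [ 16.1  -2.4 -14.3] [ 15 185 251]
232 [ 13.4  -2.4 -13.8] [ 15 187 250]
236 [ 11.1  -2.5 -14.3] [ 15 188 250]
240 [  8.   -2.5 -13.3] [ 15 187 250]
244 [  6.1  -2.5 -14.7] [ 15 187 250]
248 [  3.5  -2.5 -14.6] [ 15 191 250]
```

Request:
servo_tool(commands=[0.3,0,0.4,0,0,0,0,0,0.4,0,0,0,0,0,0,0,0,0])

```text
time_s: 9.65
tool_pos: [0.5461, 0.0011, 0.0319]
tool_rot: [180.0, 0.1, 177.3]
force: [-1.0, 0.4, 3.8]
grip_width: 0.0359
```

Request:
servo_tool(commands=[0,0,0,0,0,0,0,0,0,0,0,0,0,0,0,0,0,0,0,0,0,0,0,0], jaw=56)

```text
time_s: 10.05
tool_pos: [0.546, 0.0011, 0.0315]
tool_rot: [-180.0, 0.1, 177.3]
force: [1.1, 0.4, -0.6]
grip_width: 0.0544
```

Request:
servo_tool(commands=[0,0,-8,0,0,0,0,0,-15,0,0,0,0,0,-25,0,0,0,0,0,-30,0,0,0,0,0,-30,0,0,0,0,0,-20,0,0,0,-10,0,0,0,0,0,-10,0,0,0,0,0,0,0,0,0,0,0])

```text
time_s: 10.95
tool_pos: [0.5669, 0.0001, 0.1602]
tool_rot: [-180.0, 0.2, 177.3]
force: [-0.2, 0.4, 0.2]
grip_width: 0.0559
```

```bash
python3 - <<'E'
from h import *
p,d,T=snap('wrist','w7');C=cloud('wrist',d,T)
o=pose()[1];print(o['time_s'],o['force'],o['tool_pos'],o['tool_rot'],o['qpos'].round(1))
E
```

```text
11.0 [-1.21747269  0.55245224 -0.41908802] [ 5.65952363e-01 -1.79862639e-04  1.59626259e-01] [-1.79938626e+02  7.06169541e-02  1.77239375e+02] [-49.2  14.7  53.9 101.7 -12.5  69.9  95.4]
```

View pics/w7.png

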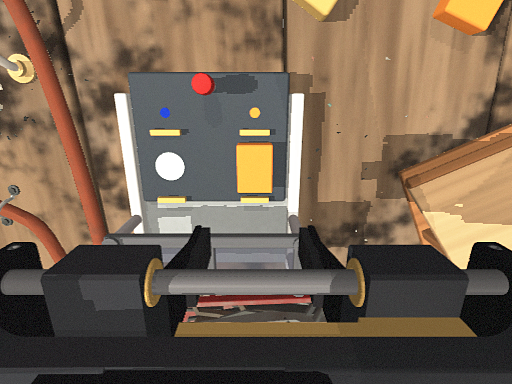

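Amber lies between the stops: block at u 237–272, v 142–193, stops at v≈132 and 200. I'll measure it in the stage frame.

```bash
cat > stage.py <<'E'
from h import *
import sys
z=np.load(sys.argv[1]);p,d,T=z['p'],z['d'],z['T'];C=cloud('wrist',d,T)
yaw=np.radians(-2.7);ex=np.array([np.cos(yaw),np.sin(yaw),0]);ey=np.array([-np.sin(yaw),np.cos(yaw),0])
h=cv2.cvtColor(p,cv2.COLOR_RGB2HSV);H,S,V=[h[...,i].astype(int) for i in range(3)]
O=np.array([.5449,-.04375,0.028])
L=np.stack([(C-O)@ex,(C-O)@ey,C[...,2]-.028],-1)*1000
ok=(d>.1)&(abs(L[...,0])<160)&(abs(L[...,1])<95)&(L[...,2]>-5)&(L[...,2]<60)
for nm,m in dict(white=(S<40)&(V>190),yel=(S>100)&(V>120)&(H>=10)&(H<=30),blue=(H>105)&(H<130)&(S>150),red=((H<5)|(H>175))&(S>150)).items():
    for c,a,X in comps(m&ok,L,25):
        r=cv2.minAreaRect(X[:,:2].astype(np.float32))
        t=X[X[:,2]>X[:,2].max()-6] 
        lo,hi=np.percentile(X,[2,98],axis=0)
        print(nm,c.round(),a,'med',np.median(X,0).round(1),'lo',lo.round(1),'hi',hi.round(1),'rect',np.round(r[0],1),np.round(r[1],1),round(r[2],1))
E
python3 stage.py w7.npz
```

```text
white [128. 152.] 1282 med [-15.7 -87.3  -0. ] lo [-71.4 -92.9  -1.5] hi [ 52.9 -82.2   1.5] rect [ -8.  -87.8] [ 12.1 130.7] 89.8
white [295. 152.] 1380 med [-15.7  87.6  -0.1] lo [-71.1  82.3  -3.2] hi [52.6 93.4  1.5] rect [-7.7 87.9] [ 11.7 130.8] 90.0
white [170. 166.] 637 med [ -0.2 -45.    0.4] lo [-13.9 -59.   -1. ] hi [ 13.2 -31.2   1.9] rect [  0.2 -45.2] [29.8 30.1] 43.3
white [139. 228.] 80 med [ 73.2 -85.9  -0.1] lo [ 63.1 -92.6  -1.4] hi [ 78.3 -82.3  17.8] rect [ 72.7 -85.1] [ 9.2 18.5] 49.3
yel [255. 112.] 89 med [-55.1  45.7   0.5] lo [-59.9  40.6  -0.9] hi [-50.3  49.7   1.6] rect [-55.   44.7] [ 9.7 10. ] 0.9
yel [165. 132.] 210 med [-36.2 -44.8   6.9] lo [-39.  -59.5   3.2] hi [-33.2 -30.3   8.5] rect [-36.1 -45.8] [32.4  6. ] 89.7
yel [254. 132.] 207 med [-36.1  44.6   6.8] lo [-38.8  30.7   3.3] hi [-33.   59.5   8.5] rect [-35.9  44.5] [ 6.4 30.3] 0.8
yel [254. 167.] 1801 med [-2.8 44.6 17.9] lo [-25.3  27.6   7.6] hi [23.1 62.3 19.4] rect [ 1.2 44.3] [53.3 37.3] 0.6
yel [171. 199.] 196 med [ 34.7 -44.7   6.6] lo [ 32.7 -59.8   0.9] hi [ 38.3 -30.2   8.3] rect [ 35.4 -46. ] [32.6  6.3] 88.7
yel [254. 199.] 169 med [35.1 44.5  6.7] lo [33.  30.3  1.4] hi [38.5 59.6  8.3] rect [35.8 44.3] [30.6  5.9] 89.8
blue [165. 112.] 81 med [-55.2 -45.    0.5] lo [-59.1 -49.3  -0.9] hi [-50.4 -40.3   1.9] rect [-54.7 -44.9] [9.6 8.7] 90.0
red [203.  84.] 398 med [-79.3   1.5  39.7] lo [-87.2  -7.6  26.2] hi [-72.1   8.9  41.5] rect [-80.8  -3.5] [25.7 16.9] 75.6
red [244. 298.] 540 med [146.9  31.8  26. ] lo [143.7 -16.5  19.8] hi [149.5  89.3  29.9] rect [146.7  38.1] [  3.2 113.4] 2.5
```

```bash
python3 - <<'E'
from h import *
z=np.load('w1.npz');T0=z['T'];d=z['d'];C=cloud('wrist',d,T0)
z2=np.load('top0.npz');Ct=cloud('top',z2['d'])
m=(Ct[...,2]>.08)&(Ct[...,2]<.1)&(Ct[...,0]>.48)&(Ct[...,0]<.6)&(Ct[...,1]>.4)&(Ct[...,1]<.52)
X=Ct[m];jc=(X.min(0)+X.max(0))/2;print('jar',jc,X.min(0),X.max(0))
R=T0[:3,:3];g=T0[:3,3]+R@np.array([.0059,.0492,.113]);s=T0[:3,3]+R@np.array([.0059,.0492,.033])
print('grasp',g,'standoff',s); print('jar in grasp tool frame',R.T@(jc-g))
# body corner pts
for y in (.095,):
  for x in (-.0375,.0375): print('body corner',g+R@np.array([x,y,-.07]))
plan(s,R,20,dec=0)
E
```

```text
jar [0.5527963  0.49117355 0.08798437] [0.52455523 0.46299429 0.08041977] [0.58103737 0.51935282 0.09554896]
grasp [0.53890224 0.31240169 0.04972979] standoff [0.49639564 0.29496909 0.1152225 ]
jar in grasp tool frame [-0.08709013  0.16064098  0.01502064]
body corner [0.49456836 0.39666045 0.12888925]
body corner [0.43759572 0.3737679  0.08581896]
end err mm [0.09 0.12 0.58] max [ 4.   16.    3.    0.39  1.72  1.2 ]
[[4, 15, 2, -0.39, -1.72, -1.2, 4, 14, 2, -0.39, -1.72, -1.2, 4, 15, 3, -0.39, -1.72, -1.2, 3, 15, 2, -0.39, -1.72, -1.2, 4, 15, 2, -0.39, -1.72, -1.2, 2, 14, 2, -0.39, -1.72, -1.2, 3, 15, 2, -0.39, -1.72, -1.2, 3, 15, 2, -0.39, -1.72, -1.2, 2, 15, 3, -0.39, -1.72, -1.2, 2, 15, 2, -0.39, -1.72, -1.2]]
[[2, 15, 2, -0.39, -1.72, -1.2, 1, 15, 3, -0.39, -1.72, -1.2, 1, 15, 2, -0.39, -1.72, -1.2, 1, 16, 3, -0.39, -1.72, -1.2, 1, 15, 2, -0.39, -1.72, -1.2, 1, 15, 3, -0.39, -1.72, -1.2, -0, 15, 3, -0.39, -1.72, -1.2, -0, 15, 2, -0.39, -1.72, -1.2, -0, 15, 3, -0.39, -1.72, -1.2, -1, 15, 3, -0.39, -1.72, -1.2]]
```

```bash
python3 - <<'E'
from h import *
T0=np.load('w1.npz')['T'];R=T0[:3,:3];g=T0[:3,3]+R@np.array([.0059,.0492,.113])
for n in ['top','scene']:
    d=np.load(n+'0.npz')['d'];C=cloud(n,d)[d>0]
    for s in (0,.04,.08):
        L=(C-(g-R[:,2]*s))@R
        m=(abs(L[:,0])<.055)&(abs(L[:,1])<.125)&(L[:,2]<-.055)&(L[:,2]>-.2)
        print(n,s,m.sum(),L[m].min(0) if m.any() else '',L[m].max(0) if m.any() else '')
        m=(L[:,0]>.055)&(L[:,0]<.13)&(abs(L[:,1])<.06)&(L[:,2]<-.055)&(L[:,2]>-.2); print('  cam',m.sum())
E
```

```text
top 0 3 [-0.00121696  0.12330682 -0.06264793] [ 0.00538708  0.12412295 -0.05524703]
  cam 3
top 0.04 0  
  cam 0
top 0.08 0  
  cam 0
scene 0 6 [ 0.00257761  0.12055612 -0.07131918] [ 0.01516141  0.12478413 -0.05751793]
  cam 0
scene 0.04 0  
  cam 0
scene 0.08 0  
  cam 0
```

Request:
servo_tool(commands=[4,15,2,-0.39,-1.72,-1.2,4,14,2,-0.39,-1.72,-1.2,4,15,3,-0.39,-1.72,-1.2,3,15,2,-0.39,-1.72,-1.2,4,15,2,-0.39,-1.72,-1.2,2,14,2,-0.39,-1.72,-1.2,3,15,2,-0.39,-1.72,-1.2,3,15,2,-0.39,-1.72,-1.2,2,15,3,-0.39,-1.72,-1.2,2,15,2,-0.39,-1.72,-1.2])

```text
time_s: 12.0
tool_pos: [0.53, 0.1475, 0.1367]
tool_rot: [177.9, 17.6, -170.9]
force: [-1.2, -0.4, 0.2]
grip_width: 0.0559
```

Request:
servo_tool(commands=[2,15,2,-0.39,-1.72,-1.2,1,15,3,-0.39,-1.72,-1.2,1,15,2,-0.39,-1.72,-1.2,1,16,3,-0.39,-1.72,-1.2,1,15,2,-0.39,-1.72,-1.2,1,15,3,-0.39,-1.72,-1.2,0,15,3,-0.39,-1.72,-1.2,0,15,2,-0.39,-1.72,-1.2,0,15,3,-0.39,-1.72,-1.2,-1,15,3,-0.39,-1.72,-1.2])

```text
time_s: 13.0
tool_pos: [0.4955, 0.2952, 0.1153]
tool_rot: [179.8, 35.1, -158.0]
force: [0.3, -0.4, 0.9]
grip_width: 0.0559
```

Request:
servo_tool(commands=[0,0,0,0,0,0,0,0,0,0,0,0,0,0,0,0,0,0])

```text
time_s: 13.3
tool_pos: [0.4968, 0.2944, 0.1163]
tool_rot: [179.8, 35.1, -158.1]
force: [0.2, -0.3, 0.0]
grip_width: 0.0562
```

```bash
python3 - <<'E'
from h import *
p,d,T=snap('wrist','w8');C=cloud('wrist',d,T);P=(C-T[:3,3])@T[:3,:3]*1000
o=pose()[1];print(o['time_s'],o['force'],o['tool_pos'],o['tool_rot'],o['qpos'].round(1))
h=cv2.cvtColor(p,cv2.COLOR_RGB2HSV);H,S,V=[h[...,i].astype(int) for i in range(3)]
v,u=np.mgrid[:384,:512]
m=(H>105)&(H<130)&(S>150)&(V>60)&(v<250)&(u>200)&(u<310)&(d>.1)
Q=P[m];t=Q[abs(Q[:,2]-np.percentile(Q[:,2],40))<4];print(len(Q),cv2.minAreaRect(t[:,:2].astype(np.float32)),np.percentile(Q,[2,50,98],axis=0).round(1))
bm=(d>.1)&(u>180)&(u<205)&(v>190)&(v<235); print(np.median(P[bm],0))
T0=np.load('w1.npz')['T'];R=T0[:3,:3];g=T0[:3,3]+R@np.array([.0059,.0492,.113]);print('to grasp',T[:3,:3].T@(g-T[:3,3])*1000)
E
```

```text
13.35 [ 0.27395983 -0.30892986 -1.01336309] [0.49688616 0.2945717  0.11643427] [ 179.75359866   35.08505628 -158.14098887] [-66.   -8.   25.3 132.3  33.8  24.7  44.9]
2266 ((1.079376220703125, 0.42733001708984375), (34.998905181884766, 49.59803009033203), 89.66030883789062) [[-21.9 -16.3  65.2]
 [  3.8   0.7  66.5]
 [ 25.7  16.9  74. ]]
[ -9.87629749 -57.62211275  84.39654524]
to grasp [ 0.77446338  0.67365524 80.77309438]
```

View pics/w8.png

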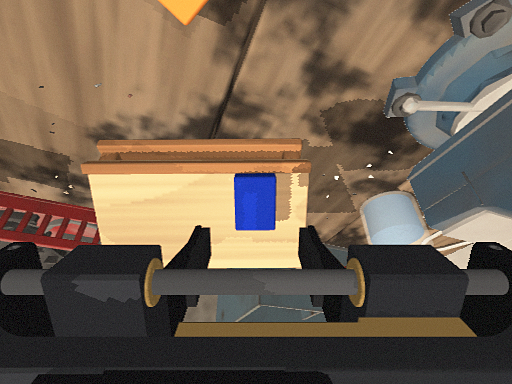

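Blue is at (255,200), ahead of the fingers, with an offset of about (1, 0.6, 80.6) mm to the grasp.

Request:
servo_tool(commands=[0.5,0.3,10,0,0,0,0.5,0.3,14,0,0,0,0,0,15,0,0,0,0,0,14,0,0,0,0,0,12,0,0,0,0,0,9,0,0,0,0,0,6.5,0,0,0,0,0,0,0,0,0,0,0,0,0,0,0,0,0,0,0,0,0])

```text
time_s: 14.35
tool_pos: [0.5381, 0.3135, 0.0502]
tool_rot: [179.7, 35.1, -158.0]
force: [0.8, -0.1, -0.1]
grip_width: 0.0558
```

Request:
servo_tool(commands=[0,0,0,0,0,0,0,0,0,0,0,0,0,0,0,0,0,0,0,0,0,0,0,0,0,0,0,0,0,0,0,0,0,0,0,0], jaw=20, newtons=25)

```text
time_s: 14.95
tool_pos: [0.5381, 0.3132, 0.0499]
tool_rot: [179.8, 35.1, -158.0]
force: [-3.6, -2.8, 5.1]
grip_width: 0.0354
```

```bash
python3 - <<'E'
from h import *
T,o=pose();print(o['time_s'],o['force'],o['tool_pos'],o['qpos'].round(1),o['grip_width'])
T0=np.load('w8.npz')['T'];print(T0[:3,:3].T@(T[:3,3]-T0[:3,3])*1000)
E
```

```text
14.95 [-3.62506929 -2.76105631  5.06763343] [0.53812938 0.31323996 0.04992809] [-64.4   6.1  27.6 129.8  29.2  12.3  47.4] 0.03538871700205762
[ 0.99197909  1.74106332 80.38237476]
```

Request:
servo_tool(commands=[0,0,-6,0,0,0,0,0,-12,0,0,0,0,0,-18,0,0,0,0,0,-22,0,0,0,0,0,-20,0,0,0,0,0,0,0,0,0])

```text
time_s: 15.55
tool_pos: [0.4963, 0.297, 0.1156]
tool_rot: [179.6, 35.2, -158.1]
force: [-0.4, -0.2, -0.4]
grip_width: 0.0356
```

```bash
python3 - <<'E'
from h import *
print(pose()[1]['grip_width'])
plan(np.array([.535,-.0883,.17]),down(177.3),20,dec=0)
E
```

```text
0.03561376389523915
end err mm [-0.13  0.41  0.42] max [ 3.   20.    6.    0.4   1.73  1.2 ]
[[3, -19, -5, 0.4, 1.73, 1.2, 2, -18, -6, 0.4, 1.73, 1.2, 3, -19, -5, 0.4, 1.73, 1.2, 2, -19, -5, 0.4, 1.73, 1.2, 2, -19, -4, 0.4, 1.73, 1.2, 1, -19, -5, 0.4, 1.73, 1.2, 2, -19, -4, 0.4, 1.73, 1.2, 1, -19, -4, 0.4, 1.73, 1.2, 1, -19, -4, 0.4, 1.73, 1.2, 0, -19, -4, 0.4, 1.73, 1.2]]
[[0, -19, -4, 0.4, 1.73, 1.2, 0, -19, -3, 0.4, 1.73, 1.2, 0, -20, -4, 0.4, 1.73, 1.2, -1, -19, -3, 0.4, 1.73, 1.2, -1, -19, -3, 0.4, 1.73, 1.2, -1, -20, -3, 0.4, 1.73, 1.2, -1, -19, -3, 0.4, 1.73, 1.2, -2, -19, -3, 0.4, 1.73, 1.2, -3, -19, -3, 0.4, 1.73, 1.2, -2, -19, -3, 0.4, 1.73, 1.2]]
```

Request:
servo_tool(commands=[3,-19,-5,0.4,1.73,1.2,2,-18,-6,0.4,1.73,1.2,3,-19,-5,0.4,1.73,1.2,2,-19,-5,0.4,1.73,1.2,2,-19,-4,0.4,1.73,1.2,1,-19,-5,0.4,1.73,1.2,2,-19,-4,0.4,1.73,1.2,1,-19,-4,0.4,1.73,1.2,1,-19,-4,0.4,1.73,1.2,0,-19,-4,0.4,1.73,1.2])

```text
time_s: 16.55
tool_pos: [0.516, 0.1026, 0.1408]
tool_rot: [178.0, 17.4, -171.0]
force: [0.2, 0.3, -0.7]
grip_width: 0.0361
```

Request:
servo_tool(commands=[0,-19,-4,0.4,1.73,1.2,0,-19,-3,0.4,1.73,1.2,0,-20,-4,0.4,1.73,1.2,-1,-19,-3,0.4,1.73,1.2,-1,-19,-3,0.4,1.73,1.2,-1,-20,-3,0.4,1.73,1.2,-1,-19,-3,0.4,1.73,1.2,-2,-19,-3,0.4,1.73,1.2,-3,-19,-3,0.4,1.73,1.2,-2,-19,-3,0.4,1.73,1.2])

```text
time_s: 17.55
tool_pos: [0.5354, -0.0892, 0.1691]
tool_rot: [-179.7, -0.1, 177.2]
force: [0.4, -0.6, -0.2]
grip_width: 0.0358
```

Request:
servo_tool(commands=[0,0,0,0,0,0,0,0,0,0,0,0,0,0,0,0,0,0])

```text
time_s: 17.85
tool_pos: [0.5346, -0.0874, 0.169]
tool_rot: [-179.8, -0.1, 177.3]
force: [-0.7, -0.5, -0.3]
grip_width: 0.0356
```

```bash
python3 - <<'E'
from h import *
p,d,T=snap('wrist','w9');C=cloud('wrist',d,T);P=(C-T[:3,3])@T[:3,:3]*1000
o=pose()[1];print(o['time_s'],o['tool_pos'],o['tool_rot'],o['grip_width'])
h=cv2.cvtColor(p,cv2.COLOR_RGB2HSV);H,S,V=[h[...,i].astype(int) for i in range(3)]
v,u=np.mgrid[:384,:512]
m=(H>105)&(H<130)&(S>150)&(V>40)&(v<250)&(u>200)&(u<310)&(d>.1)&(P[...,2]<10)
Q=P[m];print(len(Q),np.percentile(Q,[1,50,99],axis=0).round(1))
R=down(177.3); B=np.array([.5449,-.04375])+np.array([np.cos(np.radians(-2.7)),np.sin(np.radians(-2.7))])*0-45e-3*np.array([-np.sin(np.radians(-2.7)),np.cos(np.radians(-2.7))])
print(B)
plan(np.r_[B+[-.001,0],.045],R,9)
E
python3 stage.py w9.npz
```

```text
17.9 [ 0.53464549 -0.08715176  0.1692451 ] [-1.79839249e+02 -7.42154051e-02  1.77307727e+02] 0.03563521947601666
2721 [[  2.1 -17.3 -14.9]
 [ 16.4  -0.1 -13.4]
 [ 25.   17.2   0.6]]
[ 0.54278021 -0.08870004]
end err mm [0.03 0.04 0.04] max [9.00e-01 2.00e-01 1.38e+01 2.00e-02 1.00e-02 0.00e+00]
[[-0.8, -0.1, 13.8, -0.02, -0.01, 0, -0.8, -0.1, 13.8, -0.02, -0.01, 0, -0.8, -0.1, 13.8, -0.02, -0.01, 0, -0.9, -0.1, 13.8, -0.02, -0.01, 0, -0.8, -0.1, 13.8, -0.02, -0.01, 0, -0.8, -0.1, 13.8, -0.02, -0.01, 0, -0.8, -0.2, 13.8, -0.02, -0.01, 0, -0.8, -0.1, 13.8, -0.02, -0.01, 0, -0.8, -0.1, 13.8, -0.02, -0.01, 0]]
white [215. 173.] 1071 med [-19.8 -87.6  -0.1] lo [-71.5 -93.3  -1.8] hi [ 41.6 -82.3   1.5] rect [-14.1 -87.9] [ 11.9 118.8] 90.0
white [373. 177.] 1184 med [-14.1  87.2  -0.1] lo [-70.6  82.2  -3.6] hi [52.4 93.   1.5] rect [-7.8 87.7] [ 11.9 129. ] 89.8
white [254. 189.] 572 med [ -0.3 -44.7   0.5] lo [-13.3 -59.3  -0.9] hi [ 13.8 -31.3   1.8] rect [  0.4 -45.3] [30.1 30.4] 1.1
yel [394.  33.] 121 med [-156.8   90.2   -2.4] lo [-159.8   82.5   -4.9] hi [-151.3   94.9   -0.4] rec
[... 319 characters left out ...]
.6   6.9] lo [-38.9  30.5   3.5] hi [-33.4  59.1   8.4] rect [-35.9  44.9] [ 6.7 29.1] 1.6
yel [337. 191.] 1756 med [-3.4 42.9 17.8] lo [-25.3  27.1   3.2] hi [23.1 61.7 19.3] rect [ 2.8 47.8] [42.6 56.8] 89.3
yel [332. 220.] 156 med [35.1 44.7  6.7] lo [32.8 30.2  2.1] hi [38.2 58.8  8.2] rect [35.6 44.9] [29.5  5.9] 89.8
blue [254. 140.] 68 med [-54.9 -44.7   0.2] lo [-59.1 -48.9  -0.8] hi [-50.6 -40.4   2.1] rect [-54.9 -44.7] [8.5 8.5] 0.4
red [302. 117.] 333 med [-80.4  -1.1  39.6] lo [-88.   -8.3  24.2] hi [-72.4   7.4  41.5] rect [-79.9  -0.3] [16.9 16.6] 46.0
red [256. 315.] 579 med [150.4 -43.6  24.9] lo [147.4 -92.8  16. ] hi [153.4  10.3  29.9] rect [152.1 -41. ] [  6.8 107.6] 2.2
```

View pics/w9.png

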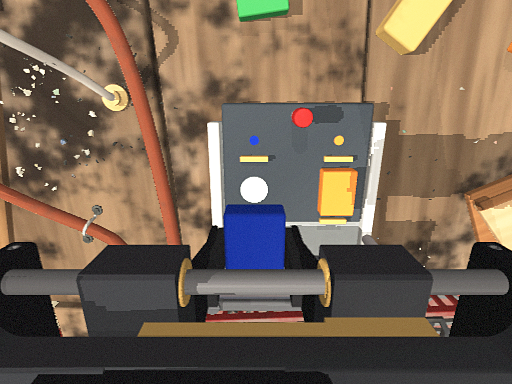

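Request:
servo_tool(commands=[-0.8,-0.1,13.8,0,0,0,-0.8,-0.1,13.8,0,0,0,-0.8,-0.1,13.8,0,0,0,-0.9,-0.1,13.8,0,0,0,-0.8,-0.1,13.8,0,0,0,-0.8,-0.1,13.8,0,0,0,-0.8,-0.2,13.8,0,0,0,-0.8,-0.1,13.8,0,0,0,-0.8,-0.1,13.8,0,0,0,0,0,0,0,0,0])

```text
time_s: 18.9
tool_pos: [0.5406, -0.0902, 0.0434]
tool_rot: [-179.7, -0.3, 177.2]
force: [-0.7, 0.9, -0.6]
grip_width: 0.0356
```

Request:
servo_tool(commands=[0,0,4,0,0,0,0,0,3,0,0,0,0,0,2,0,0,0,0,0,0,0,0,0,0,0,0,0,0,0])

```text
time_s: 19.4
tool_pos: [0.5422, -0.0903, 0.0367]
tool_rot: [-179.8, -0.0, 177.2]
force: [0.7, -0.3, -0.7]
grip_width: 0.0358
```

```bash
cat > chk2.py <<'E'
from h import *
import sys
p,d,T=snap('wrist',sys.argv[1]);o=pose()[1];print(o['time_s'],o['force'],o['tool_pos'],o['tool_rot'],o['grip_width'])
C=cloud('wrist',d,T);P=(C-T[:3,3])@T[:3,:3]*1000
h=cv2.cvtColor(p,cv2.COLOR_RGB2HSV);H,S,V=[h[...,i].astype(int) for i in range(3)]
v,u=np.mgrid[:384,:512]
def st(n,m):
    Q=P[m&(d>0)]; print(n,m.sum(),np.median(Q,0).round(1),np.percentile(Q,[2,98],axis=0).round(1).tolist())
st('blue',(H>105)&(H<130)&(S>150)&(V>40)&(v>195)&(v<250)&(u>200)&(u<310))
st('stop',(v>178)&(v<196)&(u>225)&(u<290)&(S>100)&(V>120)&(H>10)&(H<30))
st('stage',(v>162)&(v<175)&(u>230)&(u<285))
E
python3 chk2.py w10
```

```text
19.45 [ 0.3657066  -1.11848499  0.26317677] [ 0.54227102 -0.09028199  0.03674067] [-1.79786673e+02 -2.96207471e-02  1.77216215e+02] 0.03538085589509888
blue 2749 [ 16.4  -0.1 -13.4] [[2.6, -17.0, -14.8], [25.0, 17.0, -0.2]]
stop 571 [36.2  1.7  2. ] [[32.5, -12.8, 0.5], [38.5, 15.7, 7.4]]
stage 648 [45.7  2.3  8.7] [[42.1, -13.8, 7.4], [49.3, 17.8, 9.9]]
```

Request:
servo_tool(commands=[-0.2,1.5,1,0,0,0,0,0,1,0,0,0,0,0,1,0,0,0,0,0,0.6,0,0,0,0,0,0,0,0,0])

```text
time_s: 19.95
tool_pos: [0.5422, -0.0889, 0.0327]
tool_rot: [-179.8, -0.1, 177.2]
force: [-0.3, 0.9, -1.0]
grip_width: 0.0353
```

Request:
servo_tool(commands=[0,0,0.4,0,0,0,0,0,0.4,0,0,0,0,0,0,0,0,0])

```text
time_s: 20.25
tool_pos: [0.5423, -0.0889, 0.0324]
tool_rot: [-179.8, -0.1, 177.2]
force: [-1.8, 0.4, 4.6]
grip_width: 0.0359
```

```bash
python3 chk2.py w11
```

```text
20.3 [-2.62772706 -0.41614989  4.53758836] [ 0.54232959 -0.08891193  0.03239181] [-1.79796752e+02 -6.21494765e-02  1.77204534e+02] 0.03571345929536472
blue 2754 [ 16.4  -0.1 -13.4] [[2.6, -17.0, -14.7], [25.0, 17.1, 0.0]]
stop 595 [36.2  0.5 -2.4] [[32.7, -13.8, -3.8], [38.5, 14.2, 2.3]]
stage 648 [46.8  1.7  4.3] [[43.1, -13.5, 3.0], [50.2, 17.4, 5.7]]
```

Contact at about 4.5 N. I'll release the blue sample and rise.

Request:
servo_tool(commands=[0,0,0,0,0,0,0,0,0,0,0,0,0,0,0,0,0,0,0,0,0,0,0,0], jaw=56)

```text
time_s: 20.7
tool_pos: [0.5423, -0.0888, 0.0319]
tool_rot: [-179.8, -0.1, 177.2]
force: [-0.5, -0.5, 0.4]
grip_width: 0.0542
```

Request:
servo_tool(commands=[0,0,-8,0,0,0,0,0,-15,0,0,0,0,0,-25,0,0,0,0,0,-30,0,0,0,-10,10,-30,0,0,0,-10,20,-20,0,0,0,0,15,0,0,0,0,0,0,0,0,0,0,0,0,0,0,0,0,0,0,0,0,0,0])

```text
time_s: 21.7
tool_pos: [0.5634, -0.0456, 0.159]
tool_rot: [-179.7, -0.2, 177.1]
force: [-0.8, 1.2, -0.5]
grip_width: 0.0558
```

```bash
python3 - <<'E'
from h import *
p,d,T=snap('wrist','w12');o=pose()[1];print(o['time_s'],o['tool_pos'],o['tool_rot'])
E
python3 stage.py w12.npz
```

```text
21.75 [ 0.56355539 -0.04564409  0.15908917] [-1.79746471e+02 -1.53079749e-01  1.77105765e+02]
white [339. 154.] 1426 med [-15.7  87.2  -0.1] lo [-71.   82.2  -3.6] hi [52.4 93.2  1.5] rect [-7.5 87.8] [ 11.8 130.9] 89.9
white [172. 155.] 1294 med [-15.1 -87.5  -0.1] lo [-70.8 -93.   -1.6] hi [ 53.1 -82.3   1.4] rect [ -7.7 -87.8] [ 12.  129.9] 90.0
white [180. 231.] 64 med [ 73.1 -84.6  -0.1] lo [ 61.9 -90.1  -1.5] hi [ 78.5 -82.2  28.6] rect [ 70.  -86.6] [ 8.7 17.1] 88.6
white [331. 231.] 52 med [74.4 84.8 -0.2] lo [65.3 82.6 -1.8] hi [78.3 90.5  1.2] rect [71.6 86.6] [ 8.2 13.9] 89.0
yel [357.   2.] 34 med [-153.1   92.8   -3.3] lo [-154.7   87.7   -4.8] hi [-150.2   94.9   -1. ] rect [-153.7   91.9] [9.1 3.3] 58.0
yel [301. 114.] 93 med [-55.1  45.4   0.5] lo [-59.9  40.4  -1.1] hi [-50.3  49.6   2. ] rect [-55.1  44.6] [ 9.7 10.1] 0.7
yel [210. 134.] 206 med [-36.4 -45.4   6.8] lo [-38.9 -59.5   0.9] hi [-33.4 -30.6   8.7] rect [-36.2 -45.6] [ 6.1 30.6] 1.0
yel [300. 134.] 213 med [-36.1  44.5   7. ] lo [-38.8  30.3   1.4] hi [-33.1  58.8   8.8] rect [-35.9  44.7] [ 5.9 29.5] 0.
[... 163 characters left out ...]
 lo [ 32.9 -59.3   3. ] hi [ 38.2 -30.8   8.2] rect [ 35.6 -45.7] [ 5.6 31.9] 0.3
yel [297. 201.] 168 med [35.2 44.5  6.7] lo [32.9 30.2  1.3] hi [38.3 59.1  8.1] rect [35.5 44.8] [29.4  5.9] 89.5
blue [211. 114.] 82 med [-55.4 -45.    0.4] lo [-59.3 -49.5  -0.7] hi [-50.5 -40.5   1.8] rect [-54.9 -45. ] [9.3 8.8] 89.0
blue [211. 169.] 1817 med [ -3.1 -44.3  17.9] lo [-25.3 -62.    6.4] hi [ 22.3 -27.   19.5] rect [  1.6 -46.8] [54.1 39.9] 0.2
red [255.  86.] 352 med [-79.4  -0.3  39.8] lo [-87.4  -7.9  37.3] hi [-72.2   8.1  41.6] rect [-80.4  -0.9] [19.  16.7] 54.3
red [252. 301.] 755 med [148.6  -4.4  24.9] lo [145.4 -64.1  13.1] hi [152.7  58.4  29.9] rect [149.   -2.4] [  3.8 128.2] 2.6
```

View pics/w12.png

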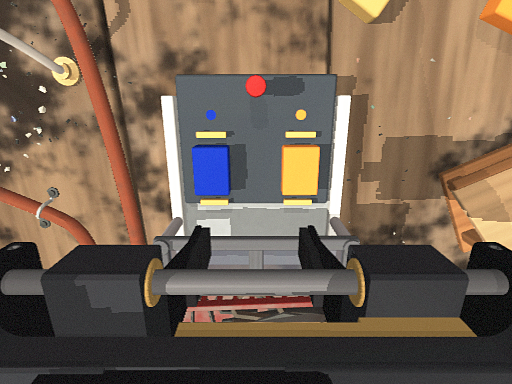

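Both samples are centred: blue at u 193–229, amber at u 282–320, between stops at v≈134 and 201. Next is the knob at (256,86).

```bash
python3 - <<'E'
from h import *
y=np.radians(-2.7);k=np.array([.5449,-.04375])-.08*np.array([np.cos(y),np.sin(y)]);print(k)
plan(np.r_[k,.10],down(177.3),8)
d=np.load('top0.npz')['d'];C=cloud('top',d)
m=(abs(C[...,2]-.091)<.008)&(C[...,0]>.58)&(C[...,0]<.7)&(C[...,1]<.03)&(C[...,1]>-.12)
L=(C[m]-[.5449,-.04375,0])@np.array([np.cos(y),np.sin(y),0]);print('head x',np.percentile(L,[1,99]))
E
```

```text
[ 0.46498881 -0.03998148]
end err mm [0.04 0.05 0.03] max [12.4   0.2   7.5   0.03  0.02  0.02]
[[12.3, 0.1, 7.4, -0.03, -0.02, -0.02, 12.3, 0.1, 7.4, -0.03, -0.02, -0.02, 12.4, 0.2, 7.4, -0.03, -0.02, -0.02, 12.3, 0.1, 7.4, -0.03, -0.02, -0.02, 12.3, 0.1, 7.5, -0.03, -0.02, -0.02, 12.4, 0.1, 7.3, -0.03, -0.02, -0.02, 12.3, 0.1, 7.4, -0.03, -0.02, -0.02, 12.3, 0.2, 7.4, -0.03, -0.02, -0.02]]
head x [0.05404509 0.11551676]
```

Request:
servo_tool(commands=[12.3,0.1,7.4,-0.03,0,0,12.3,0.1,7.4,-0.03,0,0,12.4,0.2,7.4,-0.03,0,0,12.3,0.1,7.4,-0.03,0,0,12.3,0.1,7.5,-0.03,0,0,12.4,0.1,7.3,-0.03,0,0,12.3,0.1,7.4,-0.03,0,0,12.3,0.2,7.4,-0.03,0,0,0,0,0,0,0,0,0,0,0,0,0,0])

```text
time_s: 22.75
tool_pos: [0.4662, -0.039, 0.1008]
tool_rot: [179.9, -0.0, 177.2]
force: [1.1, 0.2, 1.1]
grip_width: 0.056
```

```bash
python3 - <<'E'
from h import *
p,d,T=snap('wrist','w13');o=pose()[1];print(o['time_s'],o['tool_pos'],o['tool_rot'])
C=cloud('wrist',d,T);P=(C-T[:3,3])@T[:3,:3]*1000
for c,a,X in comps(masks(p)['red']&(d>.1)&(C[...,2]<.08)&(C[...,2]>.04)&(C[...,0]<.5),P,40): print(c,a,np.percentile(X,[1,50,99],axis=0).round(1))
E
```

```text
22.8 [ 0.46674593 -0.03908013  0.10108096] [ 1.79979211e+02 -9.58552550e-03  1.77173286e+02]
[252.70137525 215.01964637] 509 [[-6.1 -9.2 31.7]
 [ 4.6 -0.9 33.4]
 [ 9.8  6.6 50.1]]
```

View pics/w13.png

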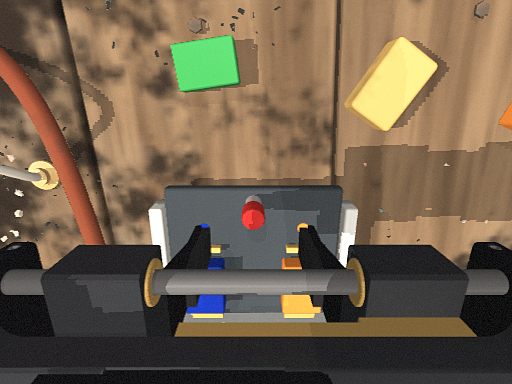

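Request:
servo_tool(commands=[0.7,-0.5,12,0,0,0,0.6,-0.6,15,0,0,0,0,0,15,0,0,0,0,0,11,0,0,0,0,0,7,0,0,0,0,0,0,0,0,0,0,0,0,0,0,0])

```text
time_s: 23.5
tool_pos: [0.4653, -0.0401, 0.0411]
tool_rot: [-180.0, -0.0, 177.2]
force: [0.0, 0.1, -0.2]
grip_width: 0.0558
```

Request:
servo_tool(commands=[0,0,0,0,0,0,0,0,0,0,0,0,0,0,0,0,0,0,0,0,0,0,0,0,0,0,0,0,0,0,0,0,0,0,0,0,0,0,0,0,0,0,0,0,0,0,0,0], jaw=8, newtons=15)

```text
time_s: 24.3
tool_pos: [0.4647, -0.04, 0.0408]
tool_rot: [180.0, -0.1, 177.2]
force: [0.2, -0.2, 0.7]
grip_width: 0.0175
```

Request:
servo_tool(commands=[-1,0,0,0,0,0,-2,0,0,0,0,0,-3,0,0,0,0,0,-4,0,0,0,0,0,-4,0,0,0,0,0,-4,0,0,0,0,0,-4,0,0,0,0,0,-4,0,0,0,0,0,-4,0,0,0,0,0,-4,0,0,0,0,0])

```text
time_s: 25.3
tool_pos: [0.4991, -0.0416, 0.0408]
tool_rot: [180.0, -0.1, 177.2]
force: [-2.7, -2.8, 4.7]
grip_width: 0.0176
```

Request:
servo_tool(commands=[-4,0,0,0,0,0,-4,0,0,0,0,0,-4,0,0,0,0,0,-4,0,0,0,0,0,-4,0,0,0,0,0,-4,0,0,0,0,0,-4,0,0,0,0,0,-4,0,0,0,0,0,-4,0,0,0,0,0,-3,0,0,0,0,0])

```text
time_s: 26.3
tool_pos: [0.5382, -0.0435, 0.0408]
tool_rot: [180.0, -0.0, 177.2]
force: [-1.9, -1.5, 5.6]
grip_width: 0.0171
```

Request:
servo_tool(commands=[-2,0,0,0,0,0,-1,0,0,0,0,0,-1,0,0,0,0,0,-1,0,0,0,0,0,0,0,0,0,0,0])

```text
time_s: 26.8
tool_pos: [0.5431, -0.0437, 0.0408]
tool_rot: [180.0, -0.0, 177.2]
force: [-1.3, -2.9, 5.0]
grip_width: 0.0175
```

Moved 78 mm; about 7 mm to go. I'll finish slowly while watching the force.

Request:
servo_tool(commands=[-1,0,0,0,0,0,-1,0,0,0,0,0,-1,0,0,0,0,0,-1,0,0,0,0,0,-0.5,0,0,0,0,0])

```text
time_s: 27.3
tool_pos: [0.5473, -0.0439, 0.0408]
tool_rot: [180.0, -0.0, 177.2]
force: [-2.6, -3.4, 5.1]
grip_width: 0.0172
```

Request:
servo_tool(commands=[-0.5,0,0,0,0,0,-0.5,0,0,0,0,0,-0.5,0,0,0,0,0,-0.5,0,0,0,0,0])

```text
time_s: 27.7
tool_pos: [0.5491, -0.044, 0.0408]
tool_rot: [180.0, -0.1, 177.2]
force: [-3.6, -2.0, 6.5]
grip_width: 0.0173
```

Request:
servo_tool(commands=[-0.5,0,0,0,0,0,-0.5,0,0,0,0,0,-0.5,0,0,0,0,0])

```text
time_s: 28.0
tool_pos: [0.5491, -0.044, 0.0407]
tool_rot: [179.9, -0.3, 177.2]
force: [-7.6, -2.0, 11.5]
grip_width: 0.0172
```

Request:
servo_tool(commands=[-0.5,0,0,0,0,0,-0.5,0,0,0,0,0,0,0,0,0,0,0])

```text
time_s: 28.3
tool_pos: [0.5491, -0.044, 0.0407]
tool_rot: [179.9, -0.4, 177.2]
force: [-10.6, -2.1, 14.4]
grip_width: 0.0175
```

```bash
python3 - <<'E'
from h import *
snap('scene','s2');snap('top','t2')
i=cv2.imread('pics/s2.png')[200:310,140:290];cv2.imwrite('pics/s2c.png',cv2.resize(i,None,fx=5,fy=5,interpolation=cv2.INTER_CUBIC))
E
```

```text
(no output)
```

View pics/s2c.png

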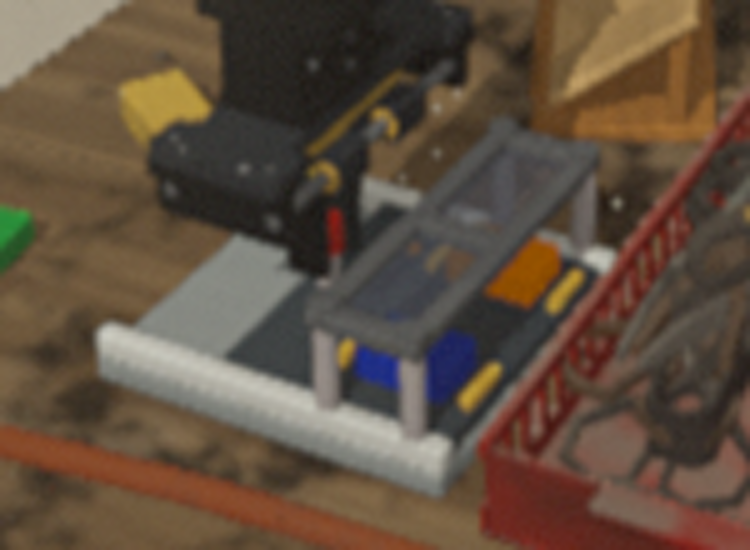

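Request:
servo_tool(commands=[1,0,0,0,0,0,0.8,0,0,0,0,0,0,0,0,0,0,0])

```text
time_s: 28.7
tool_pos: [0.5491, -0.044, 0.0408]
tool_rot: [180.0, -0.1, 177.2]
force: [-4.4, -2.9, 8.4]
grip_width: 0.0176
```

Request:
servo_tool(commands=[0,0,0,0,0,0,0,0,0,0,0,0,0,0,0,0,0,0,0,0,0,0,0,0,0,0,0,0,0,0], jaw=56)

```text
time_s: 29.2
tool_pos: [0.5499, -0.0435, 0.0405]
tool_rot: [180.0, -0.1, 177.2]
force: [0.6, -0.6, 0.6]
grip_width: 0.0495
```

Request:
servo_tool(commands=[0,0,-8,0,0,0,0,0,-15,0,0,0,0,0,-25,0,0,0,0,0,-30,0,0,0,0,0,-30,0,0,0,0,0,-20,0,0,0,20,0,0,0,0,0,20,0,0,0,0,0,0,0,0,0,0,0,0,0,0,0,0,0])

```text
time_s: 30.2
tool_pos: [0.5107, -0.0415, 0.1697]
tool_rot: [179.8, 0.1, 177.2]
force: [-0.1, 0.9, 0.9]
grip_width: 0.056
```

```bash
python3 - <<'E'
from h import *
p,d,T=snap('wrist','w14');o=pose()[1];print(o['time_s'],o['tool_pos'],o['force'])
y=np.radians(-2.7);C=cloud('wrist',d,T)
for c,a,X in comps(masks(p)['red']&(d>.1)&(C[...,2]<.08)&(C[...,2]>.04)&(C[...,0]<.62),C,40): print(c,a,np.percentile((X-[.5449,-.04375,0])@np.array([np.cos(y),np.sin(y),0]),[1,50,99]))
snap('scene','s3');p,d,_=snap('top','t3')
a=cv2.imread('pics/s3.png')[200:310,140:290];b=cv2.imread('pics/t3.png')[130:260,290:440]
cv2.imwrite('pics/s3c.png',np.hstack([cv2.resize(a,(400,400),interpolation=2),cv2.resize(b,(400,400),interpolation=2)]))
E
```

```text
30.25 [ 0.51095793 -0.0416262   0.16953126] [0.81966408 0.51369387 0.06737598]
[252.79166667 225.43181818] 264 [-0.00455566  0.00128024  0.0116229 ]
```

View pics/s3c.png

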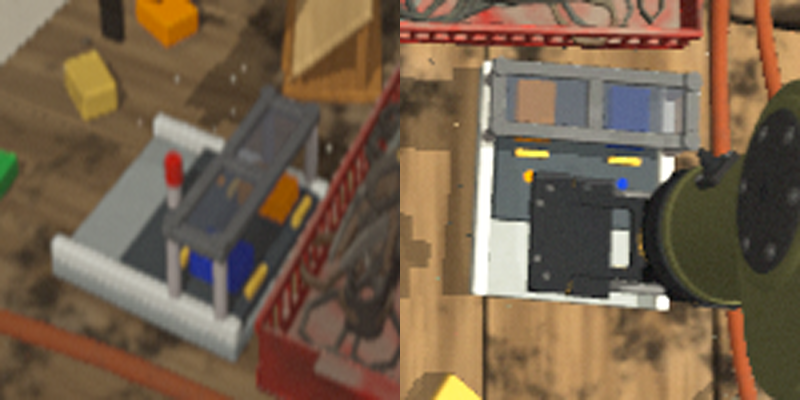

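View pics/w14.png

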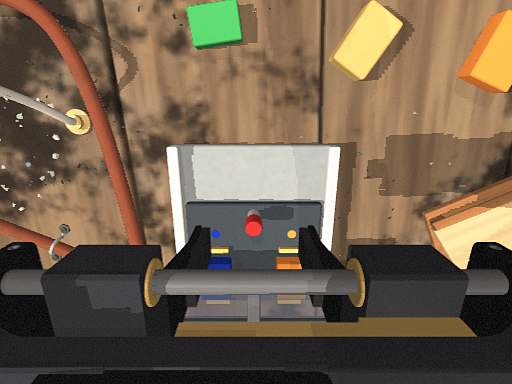

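```bash
sed -e 's/O=np.array(.*/O=np.array([.5449+.0843,-.04375-.004,0.028])/' stage.py > st2.py; python3 st2.py w14.npz
```

```text
white [176. 197.] 991 med [-1.023e+02 -8.770e+01 -1.000e-01] lo [-155.6  -93.1   -1.5] hi [-37.4 -82.5   1.4] rect [-94.1 -87.8] [127.1  12. ] 0.1
white [330. 195.] 1063 med [-1.026e+02  8.730e+01 -1.000e-01] lo [-155.6   82.2   -3.5] hi [-40.6  93.1   1.4] rect [-95.3  87.7] [ 11.6 124.2] 90.0
yel [291. 234.] 59 med [-54.7  44.8   0.4] lo [-59.5  40.   -0.9] hi [-50.2  49.3   1.8] rect [-54.8  44.5] [9.4 9.6] 4.2
yel [220. 250.] 114 med [-37.5 -40.1   6.2] lo [-39.3 -49.   -0.8] hi [-28.8 -30.1   8.1] rect [-33.9 -40. ] [19.9 11. ] 89.2
yel [288. 250.] 115 med [-37.2  41.    6.4] lo [-39.3  30.3   2.3] hi [-33.9  51.6   8. ] rect [-36.6  40.8] [ 5.9 22.4] 1.2
yel [288. 263.] 292 med [-24.7  40.1  15. ] lo [-25.9  27.1   2.7] hi [-19.2  53.8  19.2] rect [-22.4  40.2] [11.4 29.3] 11.7
blue [215. 234.] 51 med [-54.9 -45.3   0.3] lo [-59.6 -49.   -0.9] hi [-50.9 -40.6   1.7] rect [-55.2 -44.8] [8.5 9. ] 88.0
blue [220. 263.] 260 med [-24.8 -39.7  15.3] lo [-25.8 -51.5   2.1] hi [-19.3 -27.4  18.7] rect [-22.3 -39.1] [26.7 10.4] 78.6
red [253. 225.] 301 med [-83.6  -0.3  39.1] lo [-88.6  -8.6  13.3] hi [-72.7   7.9  41. ] rect [-72.3  -1. ] [16.6 33.6] 85.2
```

```bash
python3 -c "
from h import *
print(env.sign_off())"
```

```text
the job is handed in; nothing more can be done
None
```

Both glass samples are on the stage, amber in the left bay and blue in the right. The stage is pushed fully home, the knob is released, and the job was handed in at about 30 s of the 72 s allowed.

- **Placing:** I lifted each sample off the slope along its normal. Each was set down lengthwise over its window, with a contact force of about 4 to 5 N.
- **Sliding home:** I gripped the red knob and pushed slowly for about 84 mm. The stage then stopped moving while the push rose to about 11 N. From the head's position I had expected about 85 mm of travel.
- **Last checks:** After I let go, both samples' near ends were still about 8 mm from their stops, so they are centred lengthwise to about 1 mm. The arm stood clear above the viewer, with force readings at noise level.
- **Not measured:** I could not measure the samples' far ends under the head. The top view through the head's glass only shows each sample between its stops. I did not re-measure the wax block, jar and matchbox at the end, but the gripper's paths stayed clear of them.

No check failed or disagreed.

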